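# Load the coupler fixture and hold its spring slide at the mark

### The arm

A 6-joint arm with a two-finger parallel gripper is mounted at the origin on the work surface. World frame = base frame: x ahead of the robot, y to its left, z up, the work surface at z = 0. Lengths are in m, angles in rad, forces in N, time in s.
With the tool pointing down it reaches from about 0.35 to 0.775 m from the base axis. Payload 5.5 kg.
Tool frame: the origin (TCP) lies midway between the tips of the shut fingers; the grasp point (between the pads) lies 19 mm behind it; z points along the fingers, y is the direction in which the jaws open and shut (so a half turn about z gives the same grasp; the last joint's range is limited). The gripper opens to 85 mm and grips with 20 to 120 N. Pads are 22 mm wide; open, the fingers measure 114 mm over their backs; the gripper's body (76 mm by 85 mm) begins 54 mm behind the grasp point. The pads swing forward as they close: fully open they stand 13 mm farther back than shut.
Start: joints at [1.066, 0.313, 0.046, 1.304, 0, 1.431], TCP at [0.205, 0.537, 0.231] pointing down, gripper open.
Joint ranges: [-2.76, 2.76], [-0.86, 1.69], [-1.03, 1.26], [-2.2, 2.34], [-1.47, 1.5], [-3.14, 3.14]. Speed limits (rad/s): [2.57, 2.57, 3.14, 3.14, 3.14, 3.14].

### API

Orientations are given as a unit quaternion [w, x, y, z].
In Python, from workcell import env gives the robot as it stands.
- The arm moves only by the shell command python3 -m creep 'ROWS' [OPENING] [FORCE]. ROWS is JSON, a list of rows, each a list of 6 numbers: the shift along the tool's x, y, z in m, then the turn, a rotation vector about the tool's x, y, z in degrees. A call has exactly 8 rows; each row is the pose to reach, as a shift and turn from the pose commanded when the call began, along the tool's axes at that moment; what a row does not reach only later rows make up. A row lasts 1/10 s, in which the tool goes at most 50 mm and 8.59 degrees, less where a joint would pass 70% of its speed; a pose out of reach is approached as far as the arm can. A call with a gripper value outside its range is refused whole. OPENING is the finger opening in m, from 0 to 0.0854, set as the call begins (- or left out, the last holds). The fingers move at their own pace and stop on an object; FORCE is the grip in N (left out, the last holds). Time passes only in rows, so rows that repeat a pose let the fingers close, or fill a call up. It gives the time, the measured TCP pose, the force and the opening at its end, in the units of the state.
- env.get_state(): the state, without advancing time (a new reading comes with each control period).
- env.read_camera(name): name is "scene" or "top"; returns (picture, depth): 420x560x3 uint8, blue, green, red; 420x560 float32, m along the optical axis (not along the pixel's ray), 0 where there is no reading.
- env.camera_params(name): a dict with "fx", "fy", "cx", "cy" (pixels), "position" and "orientation" of the camera in the world. Camera axes: x right, y up, looking along -z (the intrinsics and any distortion apply to the point x, -y, -z); pixel columns grow to the right and rows downward; lengths in m; the calibration is good to about 2 mm. A picture is of the moment at which its call begins. camera_params takes no time and is no camera call.
- env.hand_in(): hands the job in, once; it reports no verdict.
The state is a dict: "clock": time; "joint_pos": joint angles; "qvel": joint speeds; "tau": joint torques, N m; "tcp_pos": TCP position; "orientation": TCP orientation; "wrist_force": force on the tool from outside, world axes, zero at the start; "ft_torque": the same for the moment, N m; "finger_gap": finger opening in m.
Only numpy, scipy, OpenCV 4.12 (cv2) and the standard library are available. Lean on these libraries where they do the work, as an engineer would, in place of code of your own. Each camera call takes 0.05 s, during which the arm holds its last target. There are 200 camera calls.

### The job

Load the blue coupler fixture: thread the brass bushing down its post fully home, then the steel coupler sleeve on top of it, also fully home. Then pull the red spring-return handle out until its red pointer lines up with the yellow mark, and finish holding it there: the slide springs back if you let go, so do not release it at the end. Leave the elbow, the tip guard and the ball valve where they lie.

Things in the scene. Friction and masses are not known exactly. Their poses are not given: they have to be found in the camera images.
- bushing_c (a point): centre (half-way up) of the plain brass bushing: a ring, outer diameter 44 mm, bore 27 mm, 24 mm tall, 0.19 kg give or take a third, lying flat on the bench with its bore upright; z along the bore
- sleeve_c (a point): centre (half-way up) of the chunky steel coupler sleeve with three dark ridges round it: a ring, outer diameter 48 mm (49.4 over the ridges, which are only for the look), bore 27 mm, 34 mm tall, 0.33 kg give or take a third, lying flat on the bench with its bore upright; z along the bore
- post_foot (a point): seat of the fixture's fixed steel post: centre of the round seat (42 mm diameter) on which the first ring rests, 32 mm above the bench, 12 mm above the base plate. The post rises 70 mm above this point, 22 mm in diameter, its top 12 mm tapering to 10 mm. z up along the post; x level along the slide's line: the handle is pulled towards -x
- fixture: the fixed fixture; origin under the middle of its blue base plate, 190 mm (x) by 200 mm (y) by 20 mm high; axes as those of post_foot, which lies at x = 20, y = 55 mm. The slide's two 10 mm wide rails (tops 40 mm above the bench) run along x at y = -21 and -69 mm; a spring housing 52 mm high stands between them at x = 76 to 94 mm, with a tube behind it to x = 139 mm
- handle_grip (a point): grip point of the red handle on the draw slide: an upright block 20 mm along x, 26 mm along y, its top 18 mm above this point and its foot 34 mm below; this point is on the block's middle, 70 mm above the bench. x, y, z as those of post_foot. At rest it lies at x = -5, y = -100 mm from the post's axis
- pointer (a point): top of the red pointer bar, 4 mm wide along x, that sticks out sideways over the rail from the slide and moves with the handle (it is 45 mm from the handle's middle towards -x, 28 mm towards -y)
- mark: the yellow mark: a fixed upright plate 4 mm wide (x) and 14 mm long (y) beside the outer rail; origin at the middle of its top edge, 44.5 mm above the bench. x as that of post_foot. The pointer is in line when its x in this frame is 0; at rest it is 35 to 58 mm on the +x side
- draw_slide (a joint): travel of the draw slide in m: 0 at rest (spring home), growing as the handle is pulled towards -x of the fixture; hard stop at 0.075. The spring pulls back with about 2.7 N at rest plus 0.9 N per 10 mm, and returns the slide when let go
- elbow: bystander: zinc elbow adapter, 45 by 45 mm, 28 mm high; origin under its middle
- tip_guard: bystander: blue plastic tip guard, an open cup 38 mm in diameter, 45 mm tall; origin under its middle
- ball_valve: bystander: brass ball-valve body, 72 mm long (its x), 36 mm wide, 52 mm high over its stem; origin under its middle
Things that resemble listed ones, but are neither listed nor needed, are in the scene too. What is shaped like the part that bears sleeve_c but green or turquoise is not meant.

How it is judged:
By the outcome, as a careful person would: the job done as asked, in the order asked, and still so for the second after the job is handed in, while the arm keeps its last pose, push and grip.
It also fails if it takes over 61 s, if anything falls off the work surface, if the arm or the gripper's body presses on something with over 40 N, if the wrist force passes 120 N, or if a joint passes its speed limit or range.

## Working session

There is one attempt and no reset: what is moved stays moved. The work goes in short steps, Python scripts to look and compute and a shell command to move; the robot and the scene stay as the last step left them, time stands still between calls to the robot, and variables do not carry over. Pictures are saved under pics/ and viewed, about 8 in all and at most 12, crops included, and the job is handed in when it is done.

```bash
mkdir -p pics; ls
python3 - <<'E'
from workcell import env
import cv2,numpy as np
s=env.get_state();print(s)
for n in("scene","top"):
    p,d=env.read_camera(n);cv2.imwrite(f"pics/{n}0.png",p);np.save(f"{n}0.npy",d);print(n,env.camera_params(n))
E
```

```text
pics
{'clock': 0.0, 'joint_pos': array([ 1.06642126e+00,  3.13993417e-01,  4.49722997e-02,  1.30361078e+00,
       -2.07356048e-05,  1.43121307e+00]), 'qvel': array([ 0.00059653,  0.00071857,  0.00041476, -0.00244518, -0.00069017,
        0.00114708]), 'tau': array([-1.17487096e-03, -4.80625105e+01,  2.98533475e+01,  1.93056866e-02,
       -2.20772808e-04,  2.29602057e-05]), 'tcp_pos': array([0.20488619, 0.53670204, 0.23041012]), 'orientation': array([-2.80592917e-04,  1.81386169e-01,  9.83411519e-01, -8.73901128e-04]), 'wrist_force': array([-0.72648909,  0.70302871,  0.19457697]), 'ft_torque': array([-0.01731438,  0.00115326, -0.00924902]), 'finger_gap': 0.08526454324693566}
scene {'fx': 407.50089093169134, 'fy': 407.50089093169134, 'cx': 276.49855153637463, 'cy': 211.69393776684072, 'position': array([ 1.26411133, -0.52669991,  0.65328756]), 'orientation': array([0.77662234, 0.43640161, 0.21521093, 0.40011952])}
top {'fx': 407.2658931717872, 'fy': 407.2658931717872, 'cx': 275.9121025883655, 'cy': 212.47565573419956, 'position': array([0.47986764, 0.02652948, 0.93030005]), 'orientation': array([ 0.71230132,  0.02267968,  0.00132911, -0.70150602])}
```

View pics/top0.png

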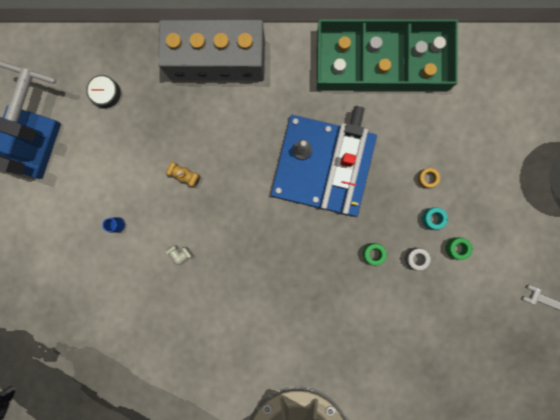

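View pics/scene0.png

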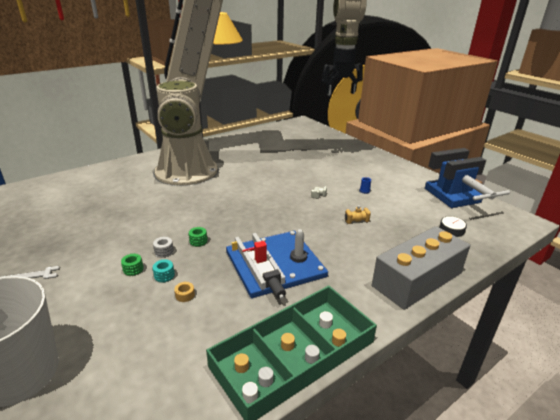

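The top view shows these candidates:
- **Sleeve:** (419,260) grey steel is the choice. (435,218) turquoise, (375,254) green and (460,249) green are rejected.
- **Bushing:** (429,178) brass is the only flat ring in that colour. The ball valve at (182,174) and the knobs on the grey box and in the tray are not it.
- **Fixture:** plate around (324,165), post (303,148), red handle (349,158), pointer (348,183), mark (355,203).

Next I'll measure, and take one close crop to check the choices.

```bash
cat > h.py <<'E'
from workcell import env
import cv2,numpy as np
from scipy.spatial.transform import Rotation as R
def cam(n):
    c=env.camera_params(n);q=c['orientation'];return c,R.from_quat([q[1],q[2],q[3],q[0]]).as_matrix()
def ray(n,uv,z):
    c,M=cam(n);uv=np.atleast_2d(uv).astype(float)
    d=np.c_[(uv[:,0]-c['cx'])/c['fx'],-(uv[:,1]-c['cy'])/c['fy'],-np.ones(len(uv))]@M.T
    return c['position']+d*((z-c['position'][2])/d[:,2])[:,None]
def cloud(n,d):
    c,M=cam(n);v,u=np.mgrid[:d.shape[0],:d.shape[1]]
    P=np.stack([(u-c['cx'])/c['fx']*d,-(v-c['cy'])/c['fy']*d,-d],-1)@M.T+c['position'];P[d==0]=np.nan;return P
def proj(n,p):
    c,M=cam(n);q=(np.atleast_2d(p)-c['position'])@M;return np.c_[c['cx']-c['fx']*q[:,0]/q[:,2],c['cy']+c['fy']*q[:,1]/q[:,2]]
def blob(m,uv=None,amin=4):
    n,l,s,c=cv2.connectedComponentsWithStats(m.astype(np.uint8));return [(i,s[i,4],c[i]) for i in range(1,n) if s[i,4]>=amin],l
E
python3 - <<'E'
from h import *
p=cv2.imread("pics/top0.png");d=np.load("top0.npy");P=cloud("top",d);print("bench z",np.nanmedian(P[280:320,250:400,2]))
ps=cv2.imread("pics/scene0.png");ds=np.load("scene0.npy");Q=cloud("scene",ds)
for nm,uv,h in(("bush",(429,178),.024),("sleeve",(419,260),.034)):
    v,u=np.mgrid[:420,:560];m=(np.hypot(u-uv[0],v-uv[1])<18)&(P[...,2]>h-.012)
    pts=np.c_[u[m],v[m]].astype(np.int32);c,r=cv2.minEnclosingCircle(pts)
    (e,ax,_)=cv2.fitEllipse(cv2.convexHull(pts));print(nm,m.sum(),c,r,e,ax,"z",np.nanpercentile(P[m][:,2],[10,50,90]),ray("top",c,h),ray("top",e,h))
    w=ray("top",c,h)[0];m2=(np.hypot(Q[...,0]-w[0],Q[...,1]-w[1])<.035)&(Q[...,2]>h-.006)
    print(" scene top pts",m2.sum(),(Q[m2].min(0)+Q[m2].max(0))/2)
hsv=cv2.cvtColor(p,cv2.COLOR_BGR2HSV);H,S,V=[hsv[...,i] for i in range(3)]
bm=((H>100)&(H<125)&(S>120)&(V>60)).astype(np.uint8);bm[:, :260]=0;bm[:,390:]=0
pts=cv2.findNonZero(bm);rc=cv2.minAreaRect(pts);bx=cv2.boxPoints(rc);W=ray("top",bx,.02);print("plate px",bx,"\nworld",W,"\nside",np.linalg.norm(np.diff(W,axis=0),axis=1),"mean",W.mean(0))
def region(n,img,m,z):
    b,l=blob(m);
    for i,a,c in b: print(n,a,c,ray(n,c,z)[0])
red=((H<8)|(H>172))&(S>150)&(V>90);red[:,:330]=0;red[:,380:]=0;print("red");region("top",p,red,.0445)
yel=(H>20)&(H<35)&(S>140)&(V>100);yel[:,:340]=0;yel[:,375:]=0;yel[:190]=0;yel[220:]=0;print("yel");region("top",p,yel,.0445)
v,u=np.mgrid[:420,:560];m=(np.hypot(u-303,v-148)<22)&(P[...,2]>.09);print("post top",m.sum(),P[m].mean(0) if m.any() else 0)
m=(Q[...,2]>.088)&(Q[...,2]<.12)&(np.hypot(Q[...,0]-W[:,0].mean(),Q[...,1]-W[:,1].mean())<.13);print("scene post",m.sum(),np.median(Q[m],0))
c1=cv2.resize(p[100:280,260:480],None,fx=2.7,fy=2.7,interpolation=3);cv2.imwrite("pics/crop1.png",c1)
E
```

```text
bench z -0.00021456284049303775
bush 239 (428.6104431152344, 177.5797576904297) 10.70516586303711 (428.5640563964844, 177.57594299316406) (19.540380477905273, 21.252582550048828) z [0.0168817  0.02311254 0.02575489] [[ 0.58897879 -0.27817912  0.024     ]] [[ 0.58898603 -0.27807801  0.024     ]]
 scene top pts 182 [ 0.59123776 -0.28358093  0.022351  ]
sleeve 307 (417.9545593261719, 259.0454406738281) 11.677756309509277 (417.8619079589844, 258.9656677246094) (22.023170471191406, 23.247156143188477) z [0.02859074 0.03291891 0.03518799] [[ 0.41018118 -0.25277041  0.034     ]] [[ 0.41035007 -0.2525707   0.034     ]]
 scene top pts 153 [ 0.41050689 -0.25847678  0.03225774]
plate px [[270.37637  195.59059 ]
 [290.0765   113.759155]
 [376.26645  134.50859 ]
 [356.5663   216.34003 ]] 
world [[ 0.54481227  0.07068115  0.02      ]
 [ 0.72993921  0.0292751   0.02      ]
 [ 0.68452032 -0.16366758  0.02      ]
 [ 0.50119445 -0.12175853  0.02      ]] 
side [0.18970094 0.19821643 0.18805516] mean [ 0.61511656 -0.04636746  0.02      ]
red
top 107 [348.53271028 158.57009346] [ 0.62590649 -0.09919     0.0445    ]
yel
top 6 [353.83333333 203.33333333] [ 0.52869191 -0.1116122   0.0445    ]
post top 83 [0.64605592 0.00273931 0.0966721 ]
scene post 70 [ 0.64939387 -0.00558865  0.09309731]
```

View pics/crop1.png

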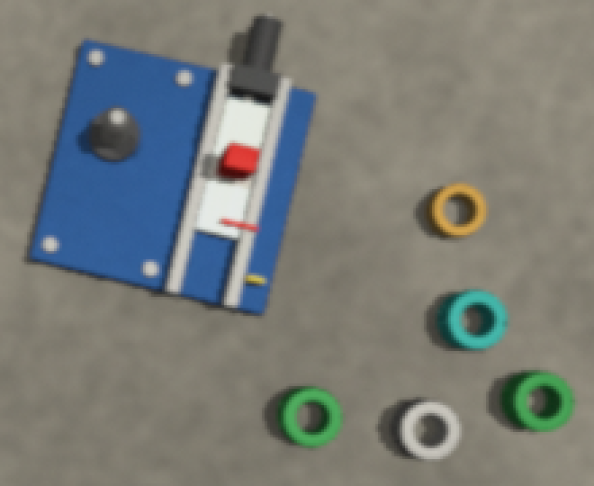

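The crop confirms the choices: steel ring at crop (430,430), brass ring at (460,210), turquoise and green rings left alone. The handle is at (240,160), the pointer at (238,225) and the mark at (256,280). The plate pose and the post top agree: yaw is about -12.6° and the post is at (0.646, 0.003).

Plan: keep the tool y axis along fixture x (yaw -12.6°) for the whole job.

```bash
cat >> h.py <<'E'
YAW=np.deg2rad(-12.6)
def delta(t,yaw=YAW):
    s=env.get_state();q=s['orientation'];M=R.from_quat([q[1],q[2],q[3],q[0]]).as_matrix()
    y=np.array([np.cos(yaw),np.sin(yaw),0]);z=np.array([0,0,-1.]);T=np.c_[np.cross(y,z),y,z]
    print("t",round(s['clock'],2),"tcp",s['tcp_pos'].round(4),"F",s['wrist_force'].round(1),"gap",round(s['finger_gap'],4),"dmm",(1000*M.T@(np.array(t)-s['tcp_pos'])).round(1),"rot",np.rad2deg(R.from_matrix(M.T@T).as_rotvec()).round(2))
E
python3 -c "
from h import *
delta([.589,-.278,.11])"
```

```text
t 0.1 tcp [0.2049 0.5368 0.2305] F [ 1.   0.3 -0.5] gap 0.0853 dmm [-649.5 -623.9  121.4] rot [-8.00e-02  6.00e-02  8.17e+01]
```

```bash
python3 -m creep '[[-15,-15,0,0,0,4],[-45,-43,0,0,0,12],[-78,-75,0,0,0,20],[-111,-107,0,0,0,28],[-144,-139,0,0,0,36],[-177,-171,0,0,0,44],[-210,-203,0,0,0,52],[-243,-235,0,0,0,60]]' 0.065 | tail -3; python3 -c "
from h import *
delta([.589,-.278,.11])"
```

```text
orientation: [0.0, 0.651, 0.759, 0.0]
wrist_force: [0.9, 0.0, 0.7]
finger_gap: 0.065
t 0.9 tcp [0.3745 0.1729 0.2312] F [0.9 0.  0.7] gap 0.065 dmm [-478.4  143.   121.2] rot [ 1.000e-02 -1.000e-02  2.139e+01]
```

I wrote those shifts in mm, but rows take metres. The 50 mm per row limit clipped them along the same direction, so no harm was done. I'll use metres from here.

```bash
python3 -m creep '[[-0.045,0.0135,0,0,0,4],[-0.09,0.027,0,0,0,10],[-0.135,0.04,0,0,0,16],[-0.18,0.054,0,0,0,21.4],[-0.225,0.067,0,0,0,21.4],[-0.27,0.081,0,0,0,21.4],[-0.315,0.094,0,0,0,21.4],[-0.36,0.108,0.01,0,0,21.4]]' | tail -1; python3 -c "
from h import *
delta([.589,-.278,.11])"
```

```text
finger_gap: 0.0648
t 1.7 tcp [ 0.5389 -0.1659  0.222 ] F [1.  1.  0.7] gap 0.0648 dmm [-98.8  72.7 112.2] rot [0.11 0.01 0.27]
```

```bash
python3 -m creep '[[-0.025,0.018,0.02,0,0,0],[-0.05,0.036,0.045,0,0,0],[-0.075,0.054,0.075,0,0,0],[-0.09,0.066,0.1,0,0,0],[-0.097,0.071,0.125,0,0,0],[-0.0985,0.0725,0.142,0,0,0],[-0.0985,0.0725,0.142,0,0,0],[-0.0985,0.0725,0.142,0,0,0]]' | tail -1
python3 - <<'E'
from h import *
delta([.589,-.278,.004])
p,d=env.read_camera("top");q,_=env.read_camera("scene")
a=cv2.resize(p[120:240,360:500],None,fx=2.8,fy=2.8,interpolation=3);b=cv2.resize(q[230:350,110:250],None,fx=2.8,fy=2.8,interpolation=3)
cv2.imwrite("pics/b1.png",np.hstack([a,b]))
E
```

```text
finger_gap: 0.0649
t 2.5 tcp [ 0.5873 -0.275   0.0789] F [-0.  -0.4  0.5] gap 0.0649 dmm [-2.7  2.4 74.9] rot [-0.08 -0.04  0.3 ]
```

View pics/b1.png

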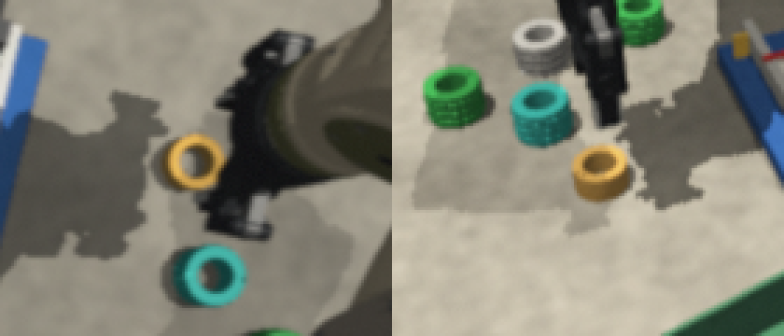

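Run:
```python
from h import *
a=np.linspace(0,2*np.pi,90)
def cyl(x,y,r,z0,z1):return np.r_[[(x+r*np.cos(t),y+r*np.sin(t),z) for t in a for z in(z0,z1)]]
for n in("top","scene"):
    p=cv2.imread(f"pics/{n}0.png");hsv=cv2.cvtColor(p,cv2.COLOR_BGR2HSV);H,S,V=[hsv[...,i] for i in range(3)]
    for nm,c,m in(("bush",cyl(.589,-.278,.022,0,.024),(H>10)&(H<25)&(S>110)),("sleeve",cyl(.4103,-.2527,.024,0,.034),(S<40)&(V>125))):
        u=proj(n,c);lo,hi=u.min(0),u.max(0);ce=(lo+hi)/2
        mm=np.zeros(m.shape,bool);y0,x0=int(ce[1]),int(ce[0]);mm[y0-16:y0+17,x0-16:x0+17]=m[y0-16:y0+17,x0-16:x0+17]
        bs,l=blob(mm);i=max(bs,key=lambda t:t[1])[0];v,w=np.where(l==i)
        print(n,nm,"model",lo.round(1),hi.round(1),"mask",w.min(),v.min(),w.max()+1,v.max()+1)
    for z in(.102,): print(n,"post top pred",proj(n,[.6461,.0027,z]))
```

```text
top bush model [415.1 167.6] [438.6 188.5] mask 418 168 440 188
top sleeve model [402.4 247.1] [429.1 270.1] mask 399 242 432 275
top post top pred [[302.53409144 143.63448983]]
scene bush model [175.8 279.6] [196.6 300.9] mask 175 282 195 302
scene sleeve model [154.6 235.2] [175.3 256.8] mask 148 230 181 263
scene post top pred [[300.32943022 229.31129094]]
```

```bash
python3 -m creep '[[-0.002,0.001,0.015,0,0,0.3],[-0.005,0.003,0.035,0,0,0.3],[-0.005,0.003,0.055,0,0,0.3],[-0.005,0.003,0.068,0,0,0.3],[-0.005,0.003,0.074,0,0,0.3],[-0.005,0.003,0.075,0,0,0.3],[-0.005,0.003,0.075,0,0,0.3],[-0.005,0.003,0.075,0,0,0.3]]' | tail -1; python3 -c "
from h import *
delta([.5895,-.2805,.004])"
python3 -m creep '[[0,0,0,0,0,0],[0,0,0,0,0,0],[0,0,0,0,0,0],[0,0,0,0,0,0],[0,0,0,0,0,0],[0,0,0,0,0,0],[0,0,-0.005,0,0,0],[0,0,-0.02,0,0,0]]' 0.035 60 | tail -1; python3 -c "
from h import *
delta([.6464,.003,.15])"
```

```text
finger_gap: 0.0648
t 3.4 tcp [ 0.5904 -0.2812  0.0053] F [ 0.4 -0.6 -1. ] gap 0.0648 dmm [ 0.5 -1.   1.3] rot [0.1  0.03 0.  ]
finger_gap: 0.0418
t 4.2 tcp [ 0.5881 -0.2799  0.0227] F [-0.4  0.7 -1.9] gap 0.0418 dmm [ 288.9   -5.3 -126.8] rot [-0.22 -0.08 -0.  ]
```

```bash
python3 -m creep '[[0.01,0,-0.035,0,0,0],[0.03,0,-0.075,0,0,0],[0.06,-0.001,-0.11,0,0,0],[0.1,-0.002,-0.126,0,0,0],[0.14,-0.003,-0.126,0,0,0],[0.17,-0.004,-0.126,0,0,0],[0.19,-0.005,-0.126,0,0,0],[0.2,-0.005,-0.126,0,0,0]]' | tail -1
python3 - <<'E'
from h import *
delta([.6464,.003,.15])
p,d=env.read_camera("top");q,e=env.read_camera("scene")
np.save("t2.npy",d);np.save("s2.npy",e);cv2.imwrite("pics/t2f.png",p);cv2.imwrite("pics/s2f.png",q)
a=cv2.resize(p[80:240,260:420],None,fx=2.5,fy=2.5,interpolation=3);b=cv2.resize(q[150:310,180:340],None,fx=2.5,fy=2.5,interpolation=3)
cv2.imwrite("pics/b2.png",np.hstack([a,b]))
E
```

```text
finger_gap: 0.0418
t 5.0 tcp [ 0.6282 -0.0824  0.1502] F [-0.2 -0.  -1.8] gap 0.0418 dmm [87.3 -0.7  0.2] rot [-0.05 -0.02  0.14]
```

View pics/b2.png

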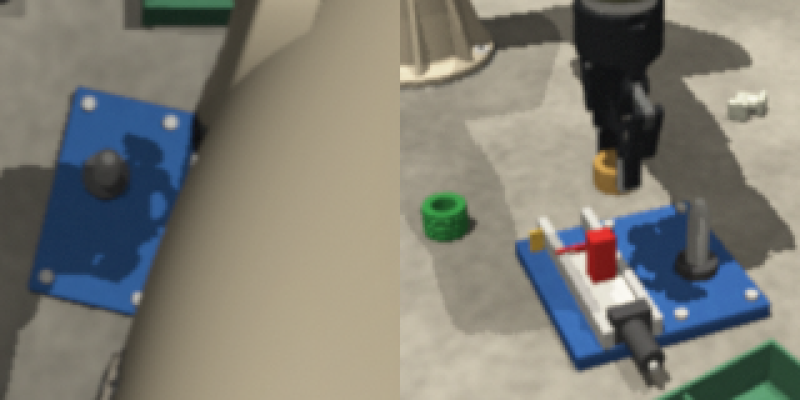

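Run:
```python
from h import *
q=cv2.imread("pics/s2f.png");hsv=cv2.cvtColor(q,cv2.COLOR_BGR2HSV);H,S,V=[hsv[...,i] for i in range(3)]
m=(H>8)&(H<28)&(S>90)&(V>50);m[:190]=0;m[240:]=0;m[:,:245]=0;m[:,290:]=0
v,u=np.where(m);print("mask",u.min(),v.min(),u.max()+1,v.max()+1,m.sum())
for r in range(v.min(),v.max()+1):
    k=u[v==r];print(r,k.min(),k.max()+1,end='; ')
print()
P=cloud("scene",np.load("s2.npy"));print("cloud",np.nanpercentile(P[m],[2,25,50,75,98],axis=0).round(4))
t=np.array([.6282,-.0824]);X=np.array([.218,.976]);a=np.linspace(0,2*np.pi,90)
for e in(0,-.004,-.008,-.012,-.018):
    c=t+e*X;pts=np.array([(c[0]+.022*np.cos(s),c[1]+.022*np.sin(s),z) for s in a for z in(.145,.169)]);w=proj("scene",pts);print(e,w.min(0).round(1),w.max(0).round(1))
# post seat check
print("post",proj("scene",[[.6464,.003,.102],[.6464,.003,.032]]))
```

```text
mask 257 210 268 228 159
210 260 267; 211 259 267; 212 258 267; 213 258 267; 214 257 266; 215 257 266; 216 257 266; 217 257 267; 218 257 267; 219 257 267; 220 257 267; 221 257 267; 222 258 267; 223 258 267; 224 258 267; 225 259 267; 226 260 268; 227 262 268; 
cloud [[ 0.6092 -0.1064  0.1455]
 [ 0.6164 -0.1034  0.1547]
 [ 0.6312 -0.1002  0.1624]
 [ 0.64   -0.0919  0.1672]
 [ 0.6474 -0.079   0.1731]]
0 [257.3 208. ] [276.9 227.4]
-0.004 [255.6 208.3] [275.3 227.8]
-0.008 [254.  208.7] [273.6 228.2]
-0.012 [252.3 209. ] [272.  228.6]
-0.018 [249.7 209.5] [269.5 229.1]
post [[300.50488558 229.32905235]
 [299.21578841 252.52980306]]
```

```bash
python3 -m creep '[[0.02,0,0,0,0,0],[0.045,0,0,0,0,0],[0.065,-0.0005,0,0,0,0],[0.08,-0.0005,0,0,0,0.1],[0.086,-0.0005,0.01,0,0,0.1],[0.087,-0.0005,0.025,0,0,0.1],[0.087,-0.0005,0.035,0,0,0.1],[0.087,-0.0005,0.04,0,0,0.1]]' | tail -1; python3 -c "
from h import *
delta([.6464,.003,.07])"
```

```text
finger_gap: 0.0419
t 5.9 tcp [ 6.458e-01 -3.000e-04  1.083e-01] F [ 0.8 -0.9 -2.3] gap 0.0419 dmm [ 3.4 -0.1 38.3] rot [-0.16  0.03 -0.16]
```

```bash
python3 -m creep '[[0,0,0.005,0,0,0],[0,0,0.01,0,0,0],[0,0,0.015,0,0,0],[0,0,0.02,0,0,0],[0,0,0.024,0,0,0],[0,0,0.024,0,0,0],[0,0,0.024,0,0,0],[0,0,0.024,0,0,0]]' | tail -1
python3 - <<'E'
from h import *
delta([.6464,.003,.039])
E
```

```text
finger_gap: 0.0421
t 6.7 tcp [6.471e-01 4.000e-04 8.660e-02] F [-0.2 -0.8 -1.6] gap 0.0421 dmm [ 2.3 -1.3 47.6] rot [ 0.03 -0.01 -0.1 ]
```

```bash
python3 -m creep '[[0.001,0,0.006,0,0,0],[0.001,-0.001,0.012,0,0,0],[0.001,-0.001,0.018,0,0,0],[0.001,-0.001,0.024,0,0,0],[0.001,-0.001,0.03,0,0,0],[0.001,-0.001,0.036,0,0,0],[0.001,-0.001,0.04,0,0,0],[0.001,-0.001,0.044,0,0,0]]' | tail -1
python3 - <<'E'
from h import *
delta([.6464,.003,.037])
E
```

```text
finger_gap: 0.0415
t 7.5 tcp [0.6461 0.0016 0.0419] F [-0.1  0.1 -2.1] gap 0.0415 dmm [ 1.4 -0.   4.9] rot [-0.01 -0.   -0.1 ]
```

```bash
python3 -m creep '[[0,0,0.001,0,0,0],[0,0,0.002,0,0,0],[0,0,0.003,0,0,0],[0,0,0.004,0,0,0],[0,0,0.004,0,0,0],[0,0,0.004,0,0,0],[0,0,0.004,0,0,0],[0,0,0.004,0,0,0]]' | tail -1
python3 - <<'E'
from h import *
delta([.6464,.003,.037])
E
python3 -m creep '[[0,0,0,0,0,0],[0,0,0,0,0,0],[0,0,0,0,0,0],[0,0,0,0,0,0],[0,0,-0.015,0,0,0],[0,0,-0.05,0,0,0],[0,0,-0.09,0,0,0],[0,0,-0.12,0,0,0]]' 0.065 | tail -1
python3 - <<'E'
from h import *
delta([.4105,-.2555,.11])
E
```

```text
finger_gap: 0.0421
t 8.3 tcp [0.6462 0.0016 0.0384] F [-0.3 -0.1 -2.4] gap 0.0421 dmm [ 1.4 -0.1  1.4] rot [ 0.01 -0.   -0.1 ]
finger_gap: 0.0652
t 9.1 tcp [0.6467 0.0016 0.1608] F [ 1.1  0.1 -0. ] gap 0.0652 dmm [-302.7 -174.    50.4] rot [ 0.11 -0.02 -0.1 ]
```

```bash
python3 -m creep '[[-0.025,-0.0145,0,0,0,0],[-0.065,-0.037,0,0,0,0],[-0.108,-0.062,0,0,0,0],[-0.151,-0.087,0,0,0,0],[-0.194,-0.1115,0,0,0,0],[-0.237,-0.136,0,0,0,0],[-0.275,-0.158,0.01,0,0,0],[-0.303,-0.174,0.04,0,0,0]]' | tail -1
python3 - <<'E'
from h import *
delta([.4105,-.2555,.005])
p,d=env.read_camera("top");q,e=env.read_camera("scene")
np.save("t3.npy",d);cv2.imwrite("pics/t3f.png",p);cv2.imwrite("pics/s3f.png",q)
a=cv2.resize(p[80:240,260:420],None,fx=2.5,fy=2.5,interpolation=3);b=cv2.resize(q[190:310,210:330],None,fx=3.333,fy=3.333,interpolation=3)
cv2.imwrite("pics/b3.png",np.hstack([a,b]))
P=cloud("top",d);v,u=np.mgrid[:420,:560]
m=(np.hypot(P[...,0]-.6464,P[...,1]-.003)<.0215)&(np.hypot(P[...,0]-.6464,P[...,1]-.003)>.015)&(P[...,2]<.075);print("ring z",np.percentile(P[m][:,2],[10,50,75,90]),np.median(P[m],0))
# sleeve top-face from original top picture
P=cloud("top",np.load("top0.npy"));m=(np.hypot(P[...,0]-.4105,P[...,1]+.2555)<.035)&(P[...,2]>.0305)
w=P[m];print("sleeve",m.sum(),(w.min(0)+w.max(0))/2,np.ptp(w,axis=0))
E
```

```text
finger_gap: 0.0652
t 9.9 tcp [ 0.41   -0.2591  0.1207] F [ 0.8 -1.  -0.9] gap 0.0652 dmm [  4.   -1.  115.7] rot [ 0.35  0.21 -0.19]
ring z [0.02178994 0.05520328 0.05679503 0.05788704] [0.6369174  0.00546373 0.05520328]
sleeve 253 [ 0.40922866 -0.25443198  0.03429885] [0.04576658 0.04639266 0.00740767]
```

View pics/b3.png

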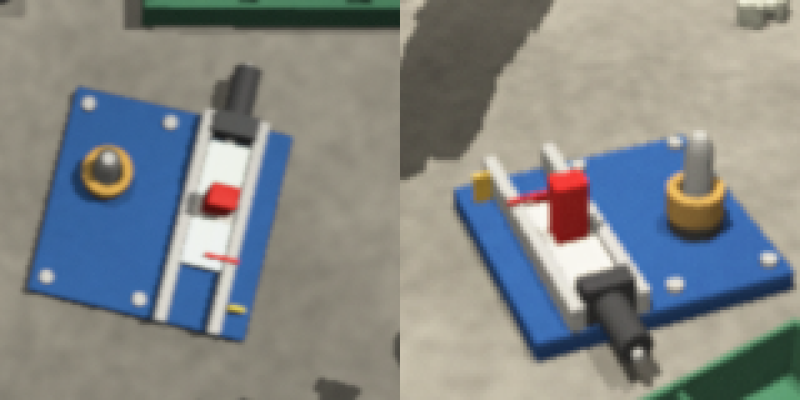

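Brass ring sits on the seat at crop (107,172) in the top view and (697,205) in the scene view. Its top is at about z 0.0555, against 0.056 nominal, so it's home. Next is the sleeve.

```bash
python3 -m creep '[[0.003,-0.001,0.02,0,0,0],[0.004,-0.001,0.05,0,0,0],[0.004,-0.001,0.08,0,0,0],[0.004,-0.001,0.1,0,0,0],[0.004,-0.001,0.11,0,0,0],[0.004,-0.001,0.113,0,0,0],[0.004,-0.001,0.113,0,0,0],[0.004,-0.001,0.113,0,0,0]]' | tail -1; python3 -c "
from h import *
delta([.410,-.255,.006])"
python3 -m creep '[[0,0,0,0,0,0],[0,0,0,0,0,0],[0,0,0,0,0,0],[0,0,0,0,0,0],[0,0,0,0,0,0],[0,0,0,0,0,0],[0,0,-0.005,0,0,0],[0,0,-0.02,0,0,0]]' 0.04 70 | tail -1; python3 -c "
from h import *
delta([.6463,.0025,.15])"
```

```text
finger_gap: 0.065
t 10.8 tcp [ 0.4106 -0.2521  0.0063] F [-0.1  0.3  0.4] gap 0.065 dmm [-2.9  0.   0.3] rot [ 0.1   0.05 -0.09]
finger_gap: 0.046
t 11.6 tcp [ 0.4084 -0.2505  0.0246] F [ 0.1 -0.2 -2.8] gap 0.046 dmm [ 299.4  176.  -125.4] rot [-0.16 -0.1  -0.11]
```

```bash
python3 -m creep '[[0,0,-0.04,0,0,0],[0.015,0.008,-0.085,0,0,0],[0.05,0.027,-0.115,0,0,0],[0.09,0.05,-0.128,0,0,0],[0.132,0.075,-0.128,0,0,0],[0.17,0.098,-0.128,0,0,0],[0.198,0.115,-0.128,0,0,0],[0.212,0.123,-0.128,0,0,0]]' | tail -1; python3 -m creep '[[0.0,0.015,0,0,0,0],[0.0,0.03,0,0,0,0],[0.0,0.045,0,0,0,0],[0.0,0.05,0,0,0,0],[0.0,0.05,0,0,0,0],[0.0,0.05,0,0,0,0],[0.0,0.05,0,0,0,0],[0.0,0.05,0,0,0,0]]' | tail -1;  python3 - <<'E'
from h import *
delta([.6463,.0025,.15])
q,e=env.read_camera("scene");cv2.imwrite("pics/s4f.png",q)
t=env.get_state()['tcp_pos'];X=np.array([.218,.976]);a=np.linspace(0,2*np.pi,90)
for e in(0,-.003,-.006):
    c=t[:2]+e*X;w=proj("scene",np.array([(c[0]+.024*np.cos(s),c[1]+.024*np.sin(s),z) for s in a for z in(t[2]-.006,t[2]+.028)]));print(e,w.min(0).round(1),w.max(0).round(1))
cv2.imwrite("pics/b4.png",cv2.resize(q[170:270,210:330],None,fx=5,fy=5,interpolation=0))
E
```

```text
finger_gap: 0.0463
finger_gap: 0.0459
t 13.2 tcp [ 0.6244 -0.0827  0.1534] F [ 0.3  0.  -3.6] gap 0.0459 dmm [88.   2.6  3.4] rot [-0.02 -0.   -0.11]
0 [255.3 202.2] [276.8 226.3]
-0.003 [254.1 202.5] [275.6 226.6]
-0.006 [252.8 202.7] [274.4 226.9]
```

View pics/b4.png

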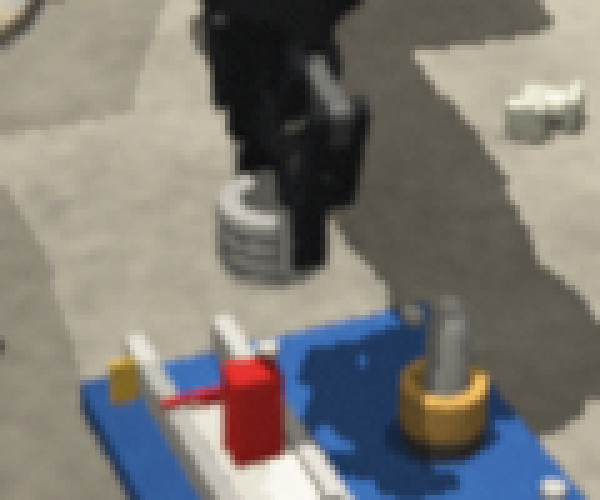

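The sleeve is held upright with its left edge at about px 253.4. That puts it about 3 mm off the TCP toward tool -x, so I'll add 3 mm.

```bash
python3 -m creep '[[0.02,0.0005,0,0,0,0],[0.045,0.001,0,0,0,0],[0.068,0.002,0,0,0,0],[0.083,0.0025,0,0,0,0],[0.09,0.0025,0.01,0,0,0],[0.091,0.0025,0.025,0,0,0],[0.091,0.0025,0.035,0,0,0],[0.091,0.0025,0.04,0,0,0]]' | tail -1; python3 -m creep '[[0,0,0.002,0,0,0],[0,0,0.006,0,0,0],[0,0,0.011,0,0,0],[0,0,0.016,0,0,0],[0,0,0.02,0,0,0],[0,0,0.022,0,0,0],[0,0,0.022,0,0,0],[0,0,0.022,0,0,0]]' | tail -1
python3 - <<'E'
from h import *
delta([.6469,.0055,.062])
E
```

```text
finger_gap: 0.0464
finger_gap: 0.0459
t 14.85 tcp [0.6476 0.0055 0.0914] F [-0.6 -1.  -2.3] gap 0.0459 dmm [-0.1 -0.7 29.4] rot [ 0.01 -0.01 -0.1 ]
```

```bash
python3 -m creep '[[0,0,0.004,0,0,0],[0,-0.0005,0.009,0,0,0],[0,-0.0005,0.014,0,0,0],[0,-0.0005,0.019,0,0,0],[0,-0.0005,0.023,0,0,0],[0,-0.0005,0.026,0,0,0],[0,-0.0005,0.028,0,0,0],[0,-0.0005,0.028,0,0,0]]' | tail -1
python3 - <<'E'
from h import *
delta([.6469,.0055,.062])
E
python3 -m creep '[[0,0,0,0,0,0],[0,0,0,0,0,0],[0,0,0,0,0,0],[0,0,0,0,0,0],[0,0,-0.015,0,0,0],[0,0,-0.04,0,0,0],[0,0,-0.07,0,0,0],[0,0,-0.1,0,0,0]]' 0.065 | tail -1
python3 - <<'E'
from h import *
delta([.6194,-.0938,.15])
E
```

```text
finger_gap: 0.0461
t 15.65 tcp [0.647  0.0055 0.0632] F [ 0.8  0.7 -3.6] gap 0.0461 dmm [-0.1 -0.1  1.2] rot [ 0.  -0.  -0.1]
finger_gap: 0.0649
t 16.45 tcp [0.6468 0.0055 0.1643] F [ 0.  -0.2  0.9] gap 0.0649 dmm [-102.9   -4.9   14.3] rot [-0.02 -0.   -0.1 ]
```

```bash
python3 -m creep '[[-0.025,-0.015,0,0,0,0],[-0.06,-0.045,0,0,0,0],[-0.09,-0.08,0,0,0,0],[-0.103,-0.11,0,0,0,0],[-0.103,-0.14,0,0,0,0],[-0.103,-0.16,0,0,0,0],[-0.103,-0.17,0,0,0,0],[-0.103,-0.17,0,0,0,0]]' 0.05| tail -1
python3 - <<'E'
from h import *
delta([.6197,-.0935,.15])
p,d=env.read_camera("top");q,e=env.read_camera("scene")
cv2.imwrite("pics/t5f.png",p);cv2.imwrite("pics/s5f.png",q)
a=cv2.resize(p[100:220,260:380],None,fx=3.333,fy=3.333,interpolation=3);b=cv2.resize(q[190:310,210:330],None,fx=3.333,fy=3.333,interpolation=3)
cv2.imwrite("pics/b5.png",np.hstack([a,b]))
P=cloud("top",d)
r=np.hypot(P[...,0]-.6464,P[...,1]-.003);m=(r<.022)&(r>.0145)&(P[...,2]>.06)&(P[...,2]<.11);print("ring z",np.percentile(P[m][:,2],[10,50,75,90]),P[m].mean(0))
def rc(n,img,sel,box):
    h=cv2.cvtColor(img,cv2.COLOR_BGR2HSV);m=sel(*[h[...,i].astype(int) for i in range(3)]);k=np.zeros_like(m);x0,y0,x1,y1=box;k[y0:y1,x0:x1]=1
    for i,a,c in blob(m&k)[0]: print(n,a,c.round(2))
red=lambda H,S,V:((H<8)|(H>172))&(S>120)&(V>70)
yel=lambda H,S,V:(H>18)&(H<35)&(S>120)&(V>70)
for n,im,b in(("top",p,(330,140,380,220)),("scene",q,(220,225,290,285))): print("red");rc(n,im,red,b);print("yel");rc(n,im,yel,b)
E
```

```text
finger_gap: 0.0499
t 17.25 tcp [ 0.4579 -0.0574  0.1638] F [-0.6 -0.4  0.3] gap 0.0499 dmm [  0.3 165.7  13.9] rot [ 0.04 -0.   -0.1 ]
ring z [0.08830382 0.09004415 0.0912565  0.09214722] [0.64642057 0.00311977 0.09015839]
red
top 143 [347.96 159.51]
top 14 [349.14 183.07]
yel
red
scene 250 [259.03 251.07]
yel
scene 36 [234.19 245.06]
```

View pics/b5.png

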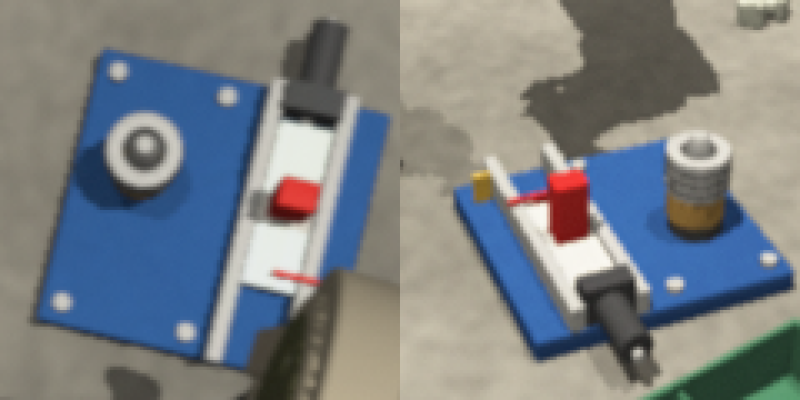

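The sleeve is home: its top is at z 0.090 (nominal 0.090), with the stack upright at crop (145,150) top and (700,185) scene. Next is the mark's offset from the pointer, using the clear pictures.

```bash
cat >> h.py <<'E'
FX=np.array([.976,-.218]);FY=np.array([.218,.976]);PO=np.array([.6464,.003])
def fix(w):
    d=np.asarray(w)[...,:2]-PO;return np.stack([d@FX,d@FY],-1)
def wc(n,img,kind,box):
    x0,y0,x1,y1=box;f=img[y0:y1,x0:x1].astype(float);b,g,r=f[...,0],f[...,1],f[...,2]
    w=np.clip(r-np.maximum(g,b)-50,0,None) if kind=='red' else np.clip(np.minimum(r,g)-b-40,0,None)
    v,u=np.mgrid[y0:y1,x0:x1];return np.array([(u*w).sum(),(v*w).sum()])/w.sum(),w.sum()
E
python3 - <<'E'
from h import *
for f in("top0","t3f"):
    p=cv2.imread(f"pics/{f}.png")
    for k,b in(("red",(338,176,358,190)),("yel",(346,196,362,210))):
        c,s=wc("top",p,k,b);print(f,k,c.round(2),s,[(z,(1000*fix(ray("top",c,z)[0])).round(1)) for z in(.0445,.042)])
for f in("scene0","s3f"):
    p=cv2.imread(f"pics/{f}.png")
    for k,b in(("red",(238,243,254,256)),("yel",(226,236,242,254))):
        c,s=wc("scene",p,k,b);print(f,k,c.round(2),[(z,(1000*fix(ray("scene",c,z)[0])).round(1)) for z in(.0445,.038)])
# expected px
def W(x,y,z):return np.r_[PO+x*FX+y*FY,z]
print("pointer exp top",proj("top",W(-.05,-.128,.0445)),"scene",proj("scene",W(-.05,-.128,.0445)))
q=cv2.imread("pics/s3f.png");t=cv2.imread("pics/t3f.png")
cv2.imwrite("pics/b6.png",np.hstack([cv2.resize(t[150:220,330:380],(400,560),interpolation=0),cv2.resize(q[225:275,220:270],(400,560) if 0 else (400,400),interpolation=0)[:400] if 0 else cv2.resize(q[222:292,220:270],(400,560),interpolation=0)]))
E
```

```text
top0 red [348.42 182.77] 1168.0 [(0.0445, array([ -49.1, -116. ])), (0.042, array([ -48.8, -116.3]))]
top0 yel [353.84 203.05] 532.0 [(0.0445, array([ -89.3, -137.4])), (0.042, array([ -89.1, -137.7]))]
t3f red [348.47 182.81] 1287.0 [(0.0445, array([ -49.2, -116.1])), (0.042, array([ -48.8, -116.4]))]
t3f yel [353.84 203.05] 622.0 [(0.0445, array([ -89.3, -137.4])), (0.042, array([ -89.1, -137.8]))]
scene0 red [248.23 249.06] [(0.0445, array([ -45.9, -118.2])), (0.038, array([ -54. , -115.3]))]
scene0 yel [234.15 244.47] [(0.0445, array([ -77.1, -144.2])), (0.038, array([ -85.6, -141.7]))]
s3f red [248.25 249.06] [(0.0445, array([ -45.8, -118.1])), (0.038, array([ -54. , -115.3]))]
s3f yel [234.16 244.49] [(0.0445, array([ -77. , -144.3])), (0.038, array([ -85.5, -141.7]))]
pointer exp top [[353.75235082 184.43807065]] scene [[243.89465972 249.03569904]]
```

View pics/b6.png

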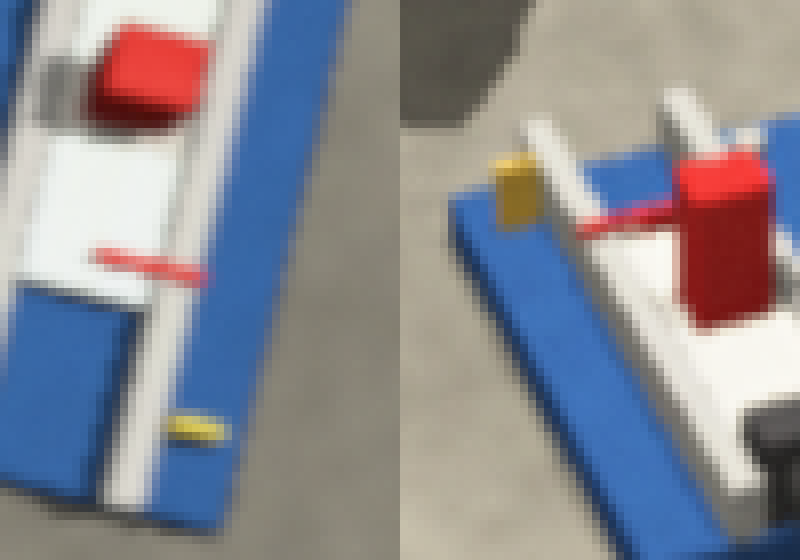

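The pull measures about 40 mm along fixture -x: pointer at x -49.2 (nominal -50), mark at x -89.3. Now to grip the handle with the jaws along x.

```bash
python3 -m creep '[[0,0.025,0,0,0,0],[0,0.06,0,0,0,0],[0,0.1,0,0,0,0],[0,0.135,0,0,0,-0.1],[0,0.158,0.005,0,0,-0.1],[0,0.165,0.02,0,0,-0.1],[0,0.1655,0.04,0,0,-0.1],[0,0.1655,0.055,0,0,-0.1]]' | tail -1;  python3 -m creep '[[0,0,0.005,0,0,0],[0,0,0.01,0,0,0],[0,0,0.01,0,0,0],[0,0,0.01,0,0,0],[0,0,0.01,0,0,0],[0,0,0.01,0,0,0],[0,0,0.01,0,0,0],[0,0,0.01,0,0,0]]' | tail -1
python3 - <<'E'
from h import *
delta([.6197,-.0935,.053])
q,e=env.read_camera("scene");cv2.imwrite("pics/b7.png",cv2.resize(q[150:290,200:340],None,fx=4,fy=4,interpolation=3))
E
```

```text
finger_gap: 0.0501
finger_gap: 0.0502
t 18.95 tcp [ 0.6201 -0.094   0.0986] F [-0.2  0.2 -0.1] gap 0.0502 dmm [ 0.4 -0.5 45.6] rot [ 0.03 -0.   -0.  ]
```

View pics/b7.png

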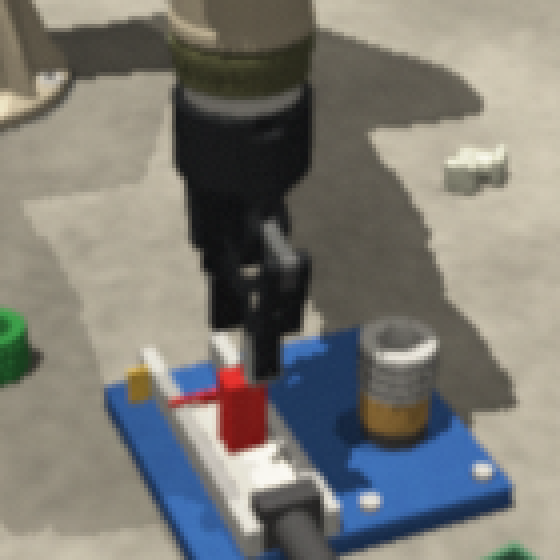

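```bash
python3 -m creep '[[0,-0.0005,0.01,0,0,0],[0,-0.0005,0.022,0,0,0],[0,-0.0005,0.033,0,0,0],[0,-0.0005,0.04,0,0,0],[0,-0.0005,0.044,0,0,0],[0,-0.0005,0.045,0,0,0],[0,-0.0005,0.045,0,0,0],[0,-0.0005,0.045,0,0,0]]' | tail -1; python3 -c "
from h import *
delta([.6197,-.0935,.053])"
python3 -m creep '[[0,0,0,0,0,0],[0,0,0,0,0,0],[0,0,0,0,0,0],[0,0,0,0,0,0],[0,0,0,0,0,0],[0,0,0,0,0,0],[0,0,0,0,0,0],[0,0,0,0,0,0]]' 0.012 80 | tail -1; python3 -c "
from h import *
delta([.6197,-.0935,.053])"
```

```text
finger_gap: 0.0498
t 19.8 tcp [ 0.6199 -0.0939  0.0537] F [-1.1 -0.4  0.2] gap 0.0498 dmm [ 0.4 -0.3  0.7] rot [ 0.05 -0.   -0.  ]
finger_gap: 0.0193
t 20.6 tcp [ 0.6199 -0.0939  0.0539] F [-0.2  0.5  5.6] gap 0.0193 dmm [ 0.4 -0.3  0.9] rot [ 0.06 -0.   -0.01]
```

```bash
python3 -m creep '[[0,-0.003,0,0,0,0],[0,-0.009,0,0,0,0],[0,-0.016,0,0,0,0],[0,-0.023,0,0,0,0],[0,-0.03,0,0,0,0],[0,-0.036,0,0,0,0],[0,-0.039,0,0,0,0],[0,-0.039,0,0,0,0]]' | tail -1; python3 -m creep '[[0,0,0,0,0,0],[0,0,0,0,0,0],[0,0,0,0,0,0],[0,0,0,0,0,0],[0,0,0,0,0,0],[0,0,0,0,0,0],[0,0,0,0,0,0],[0,0,0,0,0,0]]' | tail -1
python3 - <<'E'
from h import *
delta([.6197,-.0935,.053])
q,e=env.read_camera("scene");p,_=env.read_camera("top");cv2.imwrite("pics/s8f.png",q);cv2.imwrite("pics/t8f.png",p)
cv2.imwrite("pics/b8.png",np.hstack([cv2.resize(p[150:220,330:380],(400,560),interpolation=0),cv2.resize(q[222:292,210:260],(400,560),interpolation=0)]))
E
```

```text
finger_gap: 0.019
finger_gap: 0.0188
t 22.2 tcp [ 0.5824 -0.0854  0.0539] F [ 5.3 -0.8  4.4] gap 0.0188 dmm [ 0.3 38.2  1. ] rot [ 0.16 -0.02  0.  ]
```

View pics/b8.png

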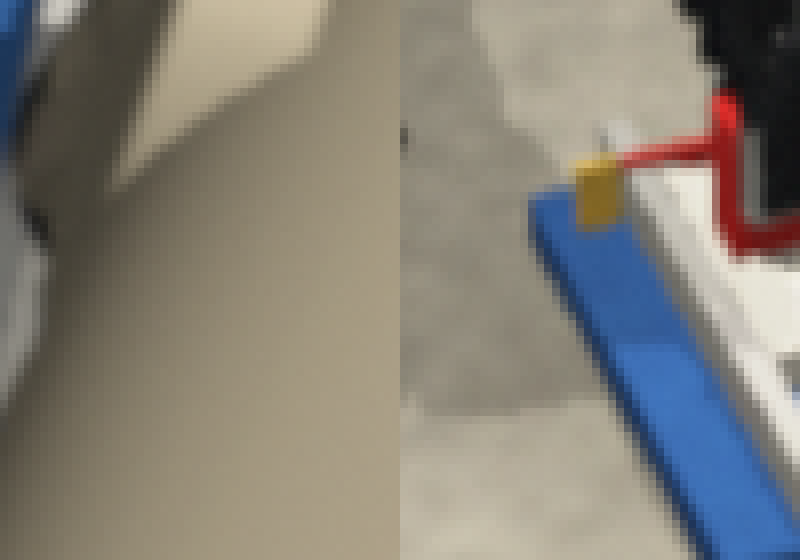

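Run:
```python
from h import *
def bar(f,c0,c1,rlo,rhi):
    q=cv2.imread(f"pics/{f}.png").astype(float);o=[]
    for u in range(c0,c1):
        s=q[rlo:rhi,u];w=np.clip(s[:,2]-np.maximum(s[:,0],s[:,1])-35,0,None)
        if w.sum()>30:o.append((u,(np.arange(rlo,rhi)*w).sum()/w.sum()))
    o=np.array(o);F=1000*fix(ray("scene",o,.0435));return o,F
o,F=bar("s3f",243,253,243,254);print(o.round(2).tolist());print(F.round(1).tolist());a=np.polyfit(F[:,1],F[:,0],1);print("rest",a,np.median(F[:,0]))
o,F=bar("s8f",238,248,236,248);print(o.round(2).tolist());print(F.round(1).tolist());b=np.polyfit(F[:,1],F[:,0],1);print("now",b,np.median(F[:,0]))
print("travel at y=-115",np.polyval(a,-115)-np.polyval(b,-115))
# top-view: bar/mark line fits for slope and front edges
t=cv2.imread("pics/t3f.png").astype(float)
for nm,c0,c1,r0,r1,fn in(("ptr",342,356,177,190,lambda s:s[:,2]-np.maximum(s[:,0],s[:,1])-35),("mark",350,359,197,210,lambda s:np.minimum(s[:,2],s[:,1])-s[:,0]-10)):
    o=[]
    for u in range(c0,c1):
        s=t[r0:r1,u];w=np.clip(fn(s),0,None)
        if w.sum()>25:o.append((u,(np.arange(r0,r1)*w).sum()/w.sum()))
    F=1000*fix(ray("top",np.array(o),.0445));print(nm,F.round(1).tolist(),np.median(F,0))
```

```text
[[243.0, 250.11], [244.0, 249.88], [245.0, 249.59], [246.0, 249.44], [247.0, 249.38], [248.0, 249.24], [249.0, 248.79], [250.0, 248.75], [251.0, 248.76], [252.0, 248.53]]
[[-48.0, -131.1], [-47.9, -128.5], [-48.1, -125.8], [-47.7, -123.3], [-47.0, -121.0], [-46.7, -118.5], [-47.4, -115.6], [-46.6, -113.2], [-45.7, -111.0], [-45.6, -108.4]]
rest [  0.10796483 -34.16984048] -47.23985236888391
[[238.0, 241.52], [239.0, 241.32], [240.0, 241.05], [241.0, 240.87], [242.0, 240.69], [243.0, 240.5], [244.0, 240.21], [245.0, 240.27], [246.0, 240.18], [247.0, 239.94]]
[[-86.7, -130.9], [-86.5, -128.3], [-86.7, -125.5], [-86.5, -122.9], [-86.2, -120.3], [-86.0, -117.7], [-86.3, -114.9], [-85.1, -112.7], [-84.5, -110.2], [-84.5, -107.4]]
now [  0.09782479 -74.24714603] -86.25190155796679
travel at y=-115 38.91120139923504
ptr [[-49.6, -101.9], [-49.3, -104.0], [-49.2, -106.2], [-49.3, -108.4], [-49.4, -110.7], [-49.3, -112.9], [-49.2, -115.1], [-49.1, -117.3], [-49.0, -119.5], [-49.2, -121.7], [-49.2, -123.9], [-49.2, -126.2], [-49.0, -128.3]] [ -49.17025036 -115.07772237]
mark [[-90.0, -131.3], [-89.7, -133.4], [-89.4, -135.6], [-89.2, -137.7], [-89.0, -139.9], [-89.1, -142.1], [-88.7, -144.2]] [ -89.17884093 -137.72214249]
```

```bash
python3 -m creep '[[0,-0.0005,0,0,0,0],[0,-0.001,0,0,0,0],[0,-0.0014,0,0,0,0],[0,-0.0014,0,0,0,0],[0,-0.0014,0,0,0,0],[0,-0.0014,0,0,0,0],[0,-0.0014,0,0,0,0],[0,-0.0014,0,0,0,0]]' | tail -1
python3 - <<'E'
from h import *
delta([.6197,-.0935,.053])
qs=[env.read_camera("scene")[0].astype(float) for _ in range(4)];q=np.mean(qs,0);cv2.imwrite("pics/s9f.png",q.astype(np.uint8))
o=[]
for u in range(238,248):
    s=q[235:247,u];w=np.clip(s[:,2]-np.maximum(s[:,0],s[:,1])-35,0,None);o.append((u,(np.arange(235,247)*w).sum()/w.sum()))
o=np.array(o);F=1000*fix(ray("scene",o,.0435));b=np.polyfit(F[:,1],F[:,0],1);print("travel",np.polyval([.10796,-34.16984],-115)-np.polyval(b,-115))
l=np.polyfit(o[:,0],o[:,1],1);print("bar row at 233,235,237",np.polyval(l,[233,235,237]))
print("R rows 238-252");
for r in range(238,252):print(r,q[r,230:242,2].astype(int),q[r,230:242,0].astype(int))
def W(x,y,z):return np.r_[PO+x*FX+y*FY,z]
for x in(-.091,-.0892,-.087): print(x,proj("scene",[W(x,-.131,.0445),W(x,-.138,.0445),W(x,-.145,.0445)]).round(2).tolist())
E
```

```text
finger_gap: 0.0189
t 23.1 tcp [ 0.5812 -0.0852  0.0539] F [ 6.4 -0.5  2.6] gap 0.0189 dmm [ 0.3 39.4  1.1] rot [ 0.18 -0.02  0.  ]
travel 40.112776552021245
bar row at 233,235,237 [241.86574014 241.54760928 241.22947843]
R rows 238-252
238 [176 178 181 179 169 170 191 198 195 187 177 175] [152 153 155 154 148 154 177 183 180 168 156 151]
239 [178 181 181 181 169 153 183 197 199 197 190 187] [154 156 156 156 146 138 171 183 177 169 155 141]
240 [180 182 182 182 173 150 176 196 203 202 200 200] [155 158 159 158 145 123 149 163 141 125 107  89]
241 [183 187 194 194 188 177 187 189 183 177 167 164] [157 156 153 147 129  99 102 104  78  63  55  57]
242 [182 195 206 209 191 178 167 154 147 143 144 153] [152 141 118 105  88  68  59  56  62  74  90 111]
243 [177 182 173 167 155 146 133 128 144 169 179 180] [147 126  78  57  49  43  42  66 114 150 160 163]
244 [157 159 141 127 128 129 123 119 139 182 196 195] [139 119  63  35  36  38  41  70 123 169 183 181]
245 [109 118 127 126 126 128 125 119 125 165 193 198] [139 118  61  36  36  37  42  69 110 154 180 184]
246 [ 66  86 123 129 129 128 126 118 115 141 183 197] [143 119  63  36  37  37  43  68  99 131 170 184]
247 [ 50  75 122 129 129 128 126 118 111 122 159 188] [149 130  69  36  37  37  41  66  95 112 146 174]
248 [ 49  74 124 130 129 129 126 109 106 112 130 164] [151 138  72  35  35  36  40  63  96 104 119 151]
249 [ 50  73 120 127 124 124 115  93  91 106 112 134] [153 140  76  39  42  50  67  92 114 105 102 122]
250 [ 51  63  95 103  99  94  82  66  72 100 108 120] [154 143  99  74  83  95 122 135 136 113  99 109]
251 [ 51  53  65  68  66  63  55  51  59  87 107 114] [154 149 136 129 132 137 147 151 146 125 104 103]
-0.091 [[237.39, 240.28], [234.76, 240.89], [232.13, 241.51]]
-0.0892 [[237.61, 240.67], [234.99, 241.28], [232.35, 241.89]]
-0.087 [[237.89, 241.14], [235.26, 241.75], [232.62, 242.37]]
```

Run:
```python
from h import *
q=cv2.imread("pics/s9f.png");cv2.imwrite("pics/b9.png",np.hstack([cv2.resize(q[228:258,222:262],(480,360),interpolation=cv2.INTER_CUBIC),cv2.resize(q[190:310,210:315],(315,360),interpolation=3)]))
```

```text
(no output)
```

View pics/b9.png

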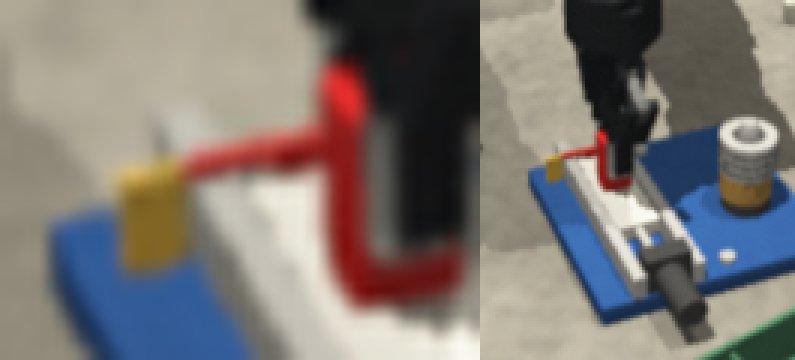

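The bar's end at crop (190,168) meets the mark's top face at about (183,167), so they line up. The stack is intact and the grip is holding, so I'm handing in.

```bash
python3 -c "
from h import *
delta([.6197,-.0935,.053]);print(env.hand_in())"
```

```text
t 23.3 tcp [ 0.5811 -0.0851  0.0539] F [7.  0.3 2.1] gap 0.0193 dmm [ 0.3 39.4  1. ] rot [ 0.18 -0.02  0.  ]
the job is handed in; nothing more can be done
None
```

The job is done and handed in at 23.3 s. I threaded the brass bushing and then the steel sleeve fully down the post. Then I pulled the red handle to the yellow mark, and the arm is still holding it with an 80 N grip.

- **Rings:** top-view depth put the bushing's top at 0.0555 m (nominal 0.056) and the sleeve's top at 0.090 m (nominal 0.090). I never touched the elbow, tip guard or ball valve.
- **Handle:** the top camera showed about 40.1 mm of travel was needed. I measured 39.7 mm from the arm's position and 40.1 mm from the scene camera. In the last picture the pointer bar runs into the mark's top edge.
- **Checks that disagreed or failed:** the scene camera places things about 2 mm toward +x compared with the top camera, so I compared only relative travel there. The arm blocked the top view at the end, so alignment is certain only to about 1 mm.
- **Slip on the first move:** I entered its shifts in mm instead of m. The 50 mm per row limit clipped them, and nothing was touched.

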